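# Lock the ribbon reel on its counter stand

### The arm

A 7-joint arm with a two-finger parallel gripper is mounted at the origin on the work surface. World frame = base frame: x ahead of the robot, y to its left, z up, the work surface at z = 0. Lengths are in m, angles in degrees, forces in N, time in s.
With the tool pointing down it reaches from about 0.425 to 0.8 m from the base axis. Payload 8.3 kg.
Tool frame: the origin (TCP) lies at the very end of the fingers, on their centre line; the grasp point (between the pads) lies 19 mm behind it; x points along the fingers, y is the direction in which the jaws open and shut, and the axes are right-handed (so a half turn about x gives the same grasp; the last joint's range is limited). The gripper opens to 85 mm and grips with 20 to 120 N. Pads are 22 mm wide; open, the fingers measure 114 mm over their backs; the gripper's body (76 mm by 85 mm) begins 54 mm behind the grasp point. The pads swing forward as they close: fully open they stand 13 mm farther back than shut.
Start: joints at [59.536, 21.967, 0.94, 78.501, -0.361, 79.538, -2.664], TCP at [0.282, -0.558, 0.231] pointing down, gripper open.
Joint ranges: [-169.22, 169.22], [-14.56, 117.87], [-87.37, 89.26], [10.42, 133.3], [-82.24, 262.24], [0.94, 117.77], [-172.7, 172.7]. Speed limits (degrees/s): [136.94, 136.94, 172.46, 172.46, 180, 180, 180].

### API

Orientations are given as [roll, pitch, yaw] about the fixed x, y, z axes, in that order (R = Rz(yaw) Ry(pitch) Rx(roll)).
In Python, from bench import readout, eyes, ticket gives the robot as it stands.
- The arm moves only by the tool play_rows, never from a script. Its argument "moves" is a list that holds one entry, the list of rows, each a list of 7 numbers: the turn, a rotation vector about the tool's x, y, z in units of 6 degrees (1.0 is 6 degrees), then the shift along the tool's x, y, z in units of 40 mm (1.0 is 40 mm), then the closure, from 0 (fully open) to 1 (shut). A call has exactly 5 rows; each row shifts and turns the pose as measured when the row begins, along the tool's axes as they then stand; what a row does not reach is not made up. A row lasts 1/12 s, in which the tool goes at most 41.7 mm and 7.16 degrees, less where a joint would pass 70% of its speed; a pose out of reach is approached as far as the arm can. A call is refused whole if a number of a shift passes 1 or a number of a turn 1, either way. A call with a gripper value outside its range is refused whole. The fingers move at their own pace and stop on an object; the grip force is fixed at half the most. Time passes only in rows, so rows that do not move let the fingers close, or fill a call up. It gives the time, the measured TCP pose, the force and the opening at its end, in the units of the state.
- readout.observe(): the state, without advancing time (a new reading comes with each control period).
- eyes.snapshot(name): name is "side" or "top" or "wrist"; returns a dict with "pixels" (400x640x3 uint8, blue, green, red), "depth" (400x640 float32, m along the optical axis (not along the pixel's ray), 0 where there is no reading), "fx", "fy", "cx", "cy" (pixels), "rvec" (rotation vector, rad) and "tvec" (3), from world to camera coordinates, as OpenCV has them; the wrist camera has in their place "mount" (4x4, takes a point from camera to tool coordinates, whose origin is the TCP and whose axes are the tool frame's). Camera axes: x right, y down, z forward; pixel columns grow to the right and rows downward; lengths in m; the calibration is good to about 2 mm. A picture is of the moment at which its call begins: read the wrist's pose just before it.
- ticket.hand_in(): hands the job in, once; it reports no verdict.
Trained networks look in the newest picture that a camera, given by its name, has taken for a name from the list of things; names that differ only in an ending like _2 or _b are one class to them, and where a whole thing is asked for, a point or a joint stands for the part that bears it (a point fixed in the world has none). Each returns a list of dicts, best first, with "confidence" (0 to 1); they miss things now and then, are a little off and sometimes report something else, mostly with a low value. They report only what shows in the picture. A call takes as long as a camera call. They do not tell look-alikes from the thing itself.
- eyes.outline_of(thing, camera): "mask" (400x640 bool, what is visible of it) and "box" ([centre column, centre row, width, height] in pixels, round what is visible of it).
The state is a dict: "time_s": time; "qpos": joint angles; "qvel": joint speeds; "joint_torque": joint torques, N m; "eef_pos": TCP position; "tool_rot": TCP orientation; "contact_force": force on the tool from outside, world axes, zero at the start; "ft_torque": the same for the moment, N m; "gripper_width": finger opening in m.
Only numpy, scipy, OpenCV 4.12 (cv2) and the standard library are available. Lean on these libraries where they do the work, as an engineer would, in place of code of your own. Each camera call takes 0.05 s, during which the arm holds its last target. There are 200 camera calls.

### The job

On the ribbon counter stand two identical reel stands, each with a quarter-turn lever; only one of them carries a reel. Lock that reel in: swing the lever of its stand anticlockwise (seen from above) all the way to its end stop, so that the lever's short tongue lies over the reel, and leave it there. Keep the reel seated on its spindle and do not move the lever of the empty stand.

Things in the scene. Friction and masses are not known exactly. Their poses are not given: they have to be found in the camera images.
- reel: Loose ribbon reel (about 160 g) lying flat on the stand to be locked: 90 mm diameter, 40 mm high, pale winding, card flanges. Origin: centre of its underside, 12 mm above the counter. It sits over a fixed steel spindle (top 72 mm above the counter) on a fixed dark base plate 160 x 110 x 12 mm. The lever's vertical pivot is 70 mm from the spindle, its top 70 mm above the counter.
- reel_lever (a joint): Angle (rad) of the lever on the reel's stand about its vertical pivot: 0 fully open, grows anticlockwise from above, pi/2 = end stop (locked). Starts between 0 and 0.35. Friction 0.15 N m (about 2 N at the grip), no spring: stays where left. Locked, the handle points straight away from the reel and the tongue lies over it, 4 mm clear.
- reel_lever_tip (a point): Outer end of that lever's handle, mid-width, 61 mm above the counter. x axis: level, from the pivot out along the handle; z up; turns with the lever. The pivot is 95 mm along -x. Black grip: outer 55 mm, 16 mm wide, 18 mm high (52 to 70 mm above the counter), only plate or counter below. Tongue: opposite arm, 48 mm long. To lock, push the grip's -y side towards +y.
- spare_lever_tip (a point): The same point of the identical lever on the empty stand (bare spindle, no reel), which must be left alone.
Not all that is in view belongs to the job. Leave any purple or red look-alike of the part that bears reel_lever alone.

How it is judged:
By the outcome, as a careful person would: the job done as asked, in the order asked, and still so for the second after the job is handed in, with the robot touching nothing.
It also fails if it takes over 32 s, if anything falls off the work surface, if the arm or the gripper's body presses on something with over 40 N, if the wrist force passes 120 N, or if a joint passes its speed limit or range.

## Working session

There is one attempt and no reset: what is moved stays moved. The work goes in short steps, Python scripts to look and compute and a tool call to move; the robot and the scene stay as the last step left them, time stands still between calls to the robot, and variables do not carry over. Pictures are saved under pics/ and viewed, about 8 in all and at most 12, crops included, and the job is handed in when it is done.

Besides the shell and the picture viewer there is one more tool, called after "Request:" as a command line: name --argument value ..., lists and objects as JSON in quotes. play_rows: Moves the arm, as the interface text tells. Its arguments: {"type":"object","properties":{"moves":{"type":"array"}},"required":["moves"]}

```bash
mkdir -p pics; cat > h.py <<'E'
import numpy as np, cv2
from bench import readout, eyes, ticket
def world(s,u,v):
    d=s["depth"][v,u]; p=np.stack([(u-s["cx"])/s["fx"]*d,(v-s["cy"])/s["fy"]*d,d],-1)
    R=cv2.Rodrigues(np.array(s["rvec"],float))[0]
    return (p-np.array(s["tvec"]).ravel())@R
E
python3 - <<'E'
from h import *
o=readout.observe();print(o["time_s"],o["eef_pos"],o["tool_rot"],o["gripper_width"])
for c in("top","side"):
    s=eyes.snapshot(c);cv2.imwrite(f"pics/{c}1.png",s["pixels"])
    np.save(f"{c}.npy",s,allow_pickle=True)
    for t in("reel","reel_lever","reel_lever_tip","spare_lever_tip"):
        for r in eyes.outline_of(t,c):
            v,u=np.nonzero(r["mask"]); w=world(s,u,v); w=w[s["depth"][v,u]>0]
            print(c,t,round(r["confidence"],2),np.round(r["box"]),np.median(w,0).round(3),w.min(0).round(3),w.max(0).round(3))
E
```

```text
0.0 [ 0.28220621 -0.55708025  0.23026116] [-89.07625122  89.88557429 117.79084259] 0.08522438324162684
top reel 0.74 [384. 171.  37.  40.] [ 0.585 -0.236  0.052] [ 0.545 -0.292  0.002] [ 0.634 -0.194  0.072]
top reel_lever 0.91 [365. 189.  61.  24.] [ 0.538 -0.184  0.067] [ 0.505 -0.257 -0.001] [ 0.583 -0.118  0.075]
top reel_lever 0.86 [459. 240.  56.  41.] [ 0.412 -0.406  0.067] [ 0.37  -0.46   0.057] [ 0.458 -0.343  0.078]
top reel_lever 0.66 [266. 275.  47.  49.] [0.332 0.035 0.069] [ 0.287 -0.015  0.012] [0.383 0.093 0.075]
top reel_lever_tip 0.88 [462. 240.  56.  39.] [ 0.417 -0.399  0.068] [ 0.372 -0.458  0.01 ] [ 0.458 -0.343  0.078]
top reel_lever_tip 0.82 [264. 277.  51.  49.] [0.337 0.042 0.068] [ 0.287 -0.015 -0.001] [0.385 0.093 0.075]
top reel_lever_tip 0.62 [364. 187.  57.  31.] [ 0.537 -0.183  0.068] [ 0.505 -0.251  0.055] [ 0.569 -0.12   0.075]
top spare_lever_tip 0.95 [211. 188.  49.  32.] [0.532 0.177 0.068] [0.495 0.108 0.   ] [0.573 0.232 0.075]
side reel 0.59 [296. 153.  33.  32.] [ 0.587 -0.225  0.051] [ 0.541 -0.339 -0.003] [ 0.647 -0.165  0.074]
side reel_lever 0.74 [311. 160.  30.  37.] [ 0.537 -0.179  0.067] [ 0.503 -0.276  0.001] [ 0.564 -0.118  0.075]
side reel_lever 0.67 [359. 113.  29.  22.] [ 0.416 -0.396  0.068] [ 0.371 -0.457  0.056] [ 0.456 -0.341  0.075]
side reel_lever 0.56 [381. 230.  41.  39.] [0.34  0.042 0.067] [ 0.282 -0.047  0.002] [0.385 0.096 0.075]
side reel_lever_tip 0.64 [381. 231.  37.  39.] [0.334 0.038 0.068] [ 0.287 -0.053 -0.002] [0.385 0.096 0.075]
side reel_lever_tip 0.62 [312. 161.  29.  36.] [ 0.536 -0.189  0.066] [ 0.501 -0.316 -0.004] [ 0.567 -0.118  0.075]
side reel_lever_tip 0.47 [357. 112.  29.  27.] [ 0.409 -0.413  0.066] [ 0.365 -0.548 -0.004] [ 0.456 -0.341  0.075]
side spare_lever_tip 0.54 [298. 272.  26.  50.] [0.53  0.174 0.067] [ 0.494  0.073 -0.003] [0.572 0.235 0.075]
```

View pics/top1.png

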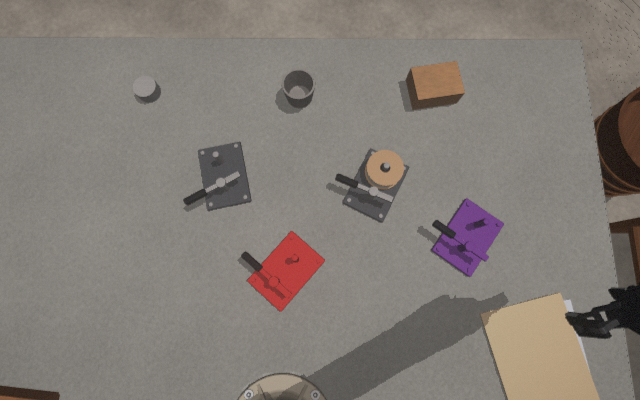

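```bash
python3 - <<'E'
from h import *
s=np.load("top.npy",allow_pickle=True).item()
cv2.imwrite("pics/crop1.png",cv2.resize(s["pixels"][140:230,320:420],None,fx=6,fy=6,interpolation=cv2.INTER_CUBIC))
V,U=np.mgrid[140:230,320:420];u=U.ravel();v=V.ravel();w=world(s,u,v)
hsv=cv2.cvtColor(s["pixels"],cv2.COLOR_BGR2HSV)[v,u]
g=s["pixels"][v,u].max(1)
def rep(n,m): print(n,m.sum(),w[m].mean(0).round(4),w[m].min(0).round(3),w[m].max(0).round(3))
z=w[:,2]
gr=(z>.06)&(z<.075)&(g<60); rep("grip",gr)
c,e,_=cv2.fitLine(w[gr][:,:2].astype(np.float32),cv2.DIST_L2,0,.01,.01).ravel()[:3];print("dir",c,e)
L=(z>.056)&(z<.08); rep("lever+spindle",L)
R=(z>.046)&(z<.055)&(hsv[:,1]>70); rep("reel",R)
(cx,cy),r=cv2.minEnclosingCircle(w[R][:,:2].astype(np.float32));print("reel circ",cx,cy,r)
pl=(z>.006)&(z<.02); rep("plate",pl);print(cv2.minAreaRect(w[pl|R|L][:,:2].astype(np.float32)), cv2.boxPoints(cv2.minAreaRect(w[pl][:,:2].astype(np.float32))))
print("cam pos", -cv2.Rodrigues(np.array(s["rvec"],float))[0].T@np.array(s["tvec"]).ravel())
E
```

```text
grip 141 [ 0.5523 -0.1453  0.0697] [ 0.538 -0.17   0.062] [ 0.569 -0.12   0.075]
dir 0.39990407 0.916557
lever+spindle 472 [ 0.5414 -0.1901  0.0675] [ 0.503 -0.274  0.056] [ 0.607 -0.118  0.077]
reel 921 [ 0.5897 -0.2388  0.0523] [ 0.546 -0.283  0.048] [ 0.634 -0.194  0.055]
reel circ 0.5901903510093689 -0.23897062242031097 0.04531167820096016
plate 1444 [ 0.5341 -0.2097  0.0125] [ 0.462 -0.326  0.006] [ 0.651 -0.14   0.02 ]
((0.5492093563079834, -0.2413511872291565), (0.2308749556541443, 0.1608167290687561), 62.92918395996094) [[ 0.42559323 -0.3080504 ]
 [ 0.56838644 -0.38010067]
 [ 0.6544267  -0.20958126]
 [ 0.5116335  -0.13753098]]
cam pos [ 0.32262887 -0.07592138  0.94121909]
```

View pics/crop1.png

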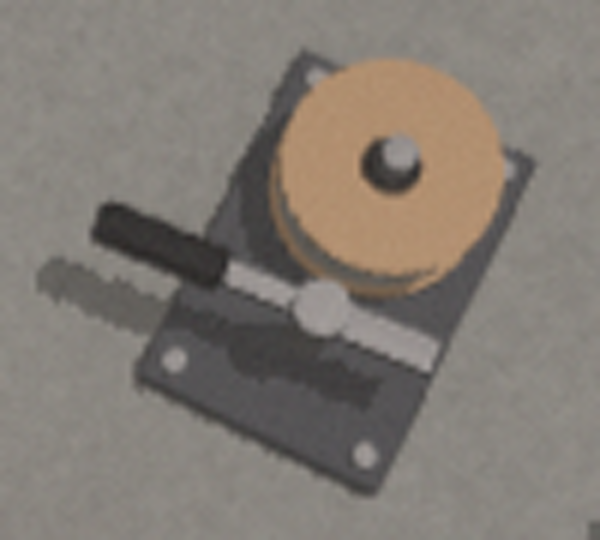

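```bash
cat >> h.py <<'E'
from scipy.spatial.transform import Rotation as Ro
PIV=np.array([.525,-.207])
def plan(target,az=None):
    o=readout.observe();R=Ro.from_euler("xyz",o["tool_rot"],degrees=True).as_matrix();p=np.array(o["eef_pos"])
    print("t",o["time_s"],"p",p.round(4),"F",np.round(o["contact_force"],1),"w",round(o["gripper_width"],4),"q",np.round(o["qpos"],0))
    print("R",R.round(3).tolist(),"z yaw",np.degrees(np.arctan2(R[1,2],R[0,2])))
    print("shift units",(R.T@(np.array(target)-p)/.04).round(2))
    x=R[:,0];print("tilt fix (tool rotvec units)",(R.T@np.degrees(np.cross(x,[0,0,-1]))/6).round(2))
E
python3 -c "
from h import *
plan([.594,-.155,.15])"
```

```text
t 0.5 p [ 0.2824 -0.5575  0.2313] F [-0.3  0.8 -0.1] w 0.0856 q [60. 22.  1. 79. -0. 80. -3.]
R [[0.0, 0.452, -0.892], [0.0, -0.892, -0.452], [-1.0, -0.0, -0.0]] z yaw -153.14045431360668
shift units [  2.03  -5.46 -11.5 ]
tilt fix (tool rotvec units) [ 0. -0.  0.]
```

Request:
play_rows --moves '[[[0,0,0,0.13,-0.36,-0.77,1],[0,0,0,0.13,-0.36,-0.77,1],[0,0,0,0.13,-0.36,-0.77,1],[0,0,0,0.13,-0.36,-0.77,1],[0,0,0,0.13,-0.36,-0.77,1]]]'

```text
time_s: 0.92
eef_pos: [0.3824, -0.4289, 0.2047]
tool_rot: [41.5, 89.6, -112.8]
contact_force: [0.8, -0.3, 0.6]
gripper_width: 0.0252
```

Request:
play_rows --moves '[[[0,0,0,0.13,-0.36,-0.77,1],[0,0,0,0.13,-0.36,-0.77,1],[0,0,0,0.13,-0.36,-0.77,1],[0,0,0,0.13,-0.36,-0.77,1],[0,0,0,0.13,-0.36,-0.77,1]]]'

```text
time_s: 1.33
eef_pos: [0.4938, -0.2908, 0.1776]
tool_rot: [60.3, 89.5, -94.1]
contact_force: [0.0, -0.1, 0.2]
gripper_width: 0.0004
```

```bash
python3 -c "
from h import *
plan([.594,-.155,.15])"
```

```text
t 1.3333 p [ 0.4938 -0.2908  0.1776] F [ 0.  -0.1  0.2] w 0.0004 q [ 34.  18.  -9.  91.   3.  71. -40.]
R [[-0.001, 0.433, -0.901], [-0.009, -0.901, -0.433], [-1.0, 0.008, 0.004]] z yaw -154.33252933330112
shift units [ 0.66 -1.98 -3.73]
tilt fix (tool rotvec units) [ 0.    0.04 -0.07]
```

Request:
play_rows --moves '[[[0,0,0,0.13,-0.4,-0.76,1],[0,0,0,0.13,-0.4,-0.76,1],[0,0,0,0.13,-0.4,-0.76,1],[0,0,0,0.13,-0.4,-0.76,1],[0,0,0,0.13,-0.4,-0.76,1]]]'

```text
time_s: 1.75
eef_pos: [0.6008, -0.1463, 0.1503]
tool_rot: [75.3, 89.4, -79.2]
contact_force: [0.0, -1.1, 0.3]
gripper_width: 0.0003
```

Request:
play_rows --moves '[[[0.9,0,0,0,0,0,1],[0.9,0,0,0,0,0,1],[0.9,0,0,0,0,0,1],[0.9,0,0,0,0,0,1],[0.9,0,0,0,0,0,1]]]'

```text
time_s: 2.17
eef_pos: [0.6056, -0.1309, 0.1477]
tool_rot: [121.1, 89.8, -60.2]
contact_force: [0.0, 0.5, 0.6]
gripper_width: 0.0003
```

Request:
play_rows --moves '[[[0.9,0,0,0,0,0,1],[0.9,0,0,0,0,0,1],[0.9,0,0,0,0,0,1],[0.9,0,0,0,0,0,1],[0.3,0,0,0,0,0,1]]]'

```text
time_s: 2.58
eef_pos: [0.6059, -0.1303, 0.1477]
tool_rot: [148.8, 89.8, -57.3]
contact_force: [-0.2, 0.5, -0.4]
gripper_width: 0.0001
```

```bash
python3 - <<'E'
from h import *
plan([.594,-.155,.045])
o=readout.observe();R=Ro.from_euler("xyz",o["tool_rot"],degrees=True).as_matrix()
s=eyes.snapshot("wrist");cv2.imwrite("pics/w1.png",s["pixels"])
M=np.array(s["mount"])
V,U=np.mgrid[0:400,0:640];u=U.ravel();v=V.ravel();d=s["depth"].ravel()
p=np.stack([(u-s["cx"])/s["fx"]*d,(v-s["cy"])/s["fy"]*d,d],-1)
w=(p@M[:3,:3].T+M[:3,3])@R.T+o["eef_pos"]
g=s["pixels"].max(2).ravel()
m=(d>0)&(w[:,2]>.06)&(w[:,2]<.076)&(np.hypot(*(w[:,:2]-PIV).T)<.12)
print("lever",m.sum())
gr=m&(g<60)
if gr.sum()>20: print(w[gr].mean(0),w[gr].min(0),w[gr].max(0),cv2.fitLine(w[gr][:,:2].astype(np.float32),cv2.DIST_L2,0,.01,.01).ravel())
E
```

```text
t 2.5833 p [ 0.6059 -0.1303  0.1477] F [-0.2  0.5 -0.4] w 0.0001 q [  13.   24.   -5.   86.    2.   70. -109.]
R [[0.002, -0.44, -0.898], [-0.002, -0.898, 0.44], [-1.0, 0.001, -0.002]] z yaw 153.87762874074446
shift units [2.57 0.68 0.  ]
tilt fix (tool rotvec units) [ 0.   -0.02 -0.01]
lever 3317
[ 0.5545951  -0.15453361  0.06780634] [ 0.53299654 -0.24338732  0.06003564] [ 0.59787954 -0.12702953  0.07158093] [ 0.31607547  0.94873405  0.5545951  -0.15453361]
```

View pics/w1.png

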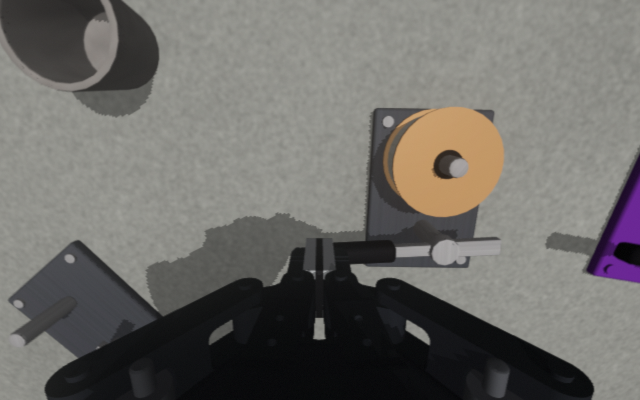

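Request:
play_rows --moves '[[[0,0,0,0,0.4,0,1],[0,0,0,0.3,0.28,0,1],[0,0,0,0.7,0,0,1],[0,0,0,0.7,0,0,1],[0,0,0,0.7,0,0,1]]]'

```text
time_s: 3.05
eef_pos: [0.5987, -0.1605, 0.0579]
tool_rot: [-177.2, 88.9, -22.9]
contact_force: [0.9, 0.6, -0.4]
gripper_width: 0.0
```

```bash
python3 -c "
from h import *
plan([.594,-.155,.045])"
```

```text
t 3.05 p [ 0.5987 -0.1605  0.0579] F [ 0.9  0.6 -0.4] w 0.0 q [  15.   28.   -4.   92.    3.   58. -106.]
R [[0.018, -0.434, -0.901], [-0.007, -0.901, 0.433], [-1.0, -0.001, -0.019]] z yaw 154.30856219049974
shift units [ 0.32 -0.07  0.17]
tilt fix (tool rotvec units) [ 0.   -0.18  0.01]
```

Request:
play_rows --moves '[[[0,-0.15,0,0.3,-0.05,0,1],[0,0,0,0,0,0.2,1],[0,0,0,0,0,0.2,1],[0,0,0,0,0,0.15,1],[-0.5,0,0,0,-0.02,0.1,1]]]'

```text
time_s: 3.47
eef_pos: [0.571, -0.1495, 0.0394]
tool_rot: [13.3, 89.5, 170.7]
contact_force: [3.2, -0.9, -2.1]
gripper_width: 0.0002
```

Request:
play_rows --moves '[[[-0.9,0,0,0,-0.04,0.18,1],[-0.9,0,0,0,-0.04,0.18,1],[-0.9,0,0,0,-0.04,0.18,1],[-0.9,0,0,0,-0.04,0.18,1],[-0.9,0,0,0,-0.04,0.18,1]]]'

```text
time_s: 3.88
eef_pos: [0.5421, -0.1352, 0.0465]
tool_rot: [151.0, 89.7, -23.3]
contact_force: [2.6, -0.1, -1.8]
gripper_width: -0.0001
```

```bash
cat >> h.py <<'E'
def arc():
    plan([0,0,.045]);o=readout.observe();R=Ro.from_euler("xyz",o["tool_rot"],degrees=True).as_matrix()
    r=R.T@np.append(np.array(o["eef_pos"])[:2]-PIV,0);print("rel pivot in tool y,z mm",(r[1:]*1e3).round(1),"lever-from-open deg",np.degrees(np.arctan2(R[1,2],R[0,2]))%360-154)
E
python3 -c "
from h import *
arc()"
```

```text
t 3.8833 p [ 0.5421 -0.1352  0.0465] F [ 2.6 -0.1 -1.8] w -0.0001 q [ 20.  24. -11. 102.   5.  55. -78.]
R [[0.005, 0.1, -0.995], [-0.002, -0.995, -0.1], [-1.0, 0.003, -0.005]] z yaw -174.26223468175803
shift units [-0.04 -4.72 13.15]
tilt fix (tool rotvec units) [ 0.   -0.05 -0.03]
rel pivot in tool y,z mm [-69.8 -24.2] lever-from-open deg 31.73776531824197
```

Request:
play_rows --moves '[[[-0.9,0,0,0,-0.05,0.2,1],[-0.9,0,0,0,-0.05,0.2,1],[-0.9,0,0,0,-0.05,0.2,1],[-0.9,0,0,0,-0.05,0.2,1],[-0.9,0,0,0,-0.05,0.2,1]]]'

```text
time_s: 4.3
eef_pos: [0.5056, -0.1363, 0.0538]
tool_rot: [131.2, 88.8, -14.3]
contact_force: [2.2, 0.9, -1.9]
gripper_width: -0.0001
```

```bash
python3 -c "
from h import *
arc()"
```

```text
t 4.3 p [ 0.5056 -0.1363  0.0538] F [ 2.2  0.9 -1.9] w -0.0001 q [ 26.  19. -17. 107.   7.  53. -50.]
R [[0.021, 0.566, -0.824], [-0.005, -0.824, -0.566], [-1.0, 0.016, -0.014]] z yaw -145.49099373110877
shift units [-0.07 -9.97  8.49]
tilt fix (tool rotvec units) [ 0.   -0.14 -0.16]
rel pivot in tool y,z mm [-69.2 -24. ] lever-from-open deg 60.50900626889123
```

Request:
play_rows --moves '[[[-0.9,-0.1,-0.1,0.15,-0.05,0.2,1],[-0.9,-0.05,-0.05,0.1,-0.05,0.2,1],[-0.9,0,0,0.08,-0.05,0.2,1],[-0.8,0,0,0.06,-0.04,0.18,1],[-0.5,0,0,0.05,-0.04,0.12,1]]]'

```text
time_s: 4.72
eef_pos: [0.4787, -0.1539, 0.0447]
tool_rot: [96.3, 89.1, -23.4]
contact_force: [0.2, 2.8, 1.7]
gripper_width: -0.0002
```

```bash
python3 -c "
from h import *
arc()"
```

```text
t 4.7167 p [ 0.4787 -0.1539  0.0447] F [0.2 2.8 1.7] w -0.0002 q [ 32.  18. -21. 110.   8.  52. -23.]
R [[0.015, 0.869, -0.495], [-0.006, -0.495, -0.869], [-1.0, 0.016, -0.002]] z yaw -119.67322691008498
shift units [ -0.21 -12.3    2.58]
tilt fix (tool rotvec units) [-0.   -0.02 -0.15]
rel pivot in tool y,z mm [-66.5 -23.2] lever-from-open deg 86.32677308991504
```

Request:
play_rows --moves '[[[-0.4,0,-0.1,0,-0.03,0.1,1],[-0.2,0,0,0,-0.02,0.08,1],[0,0,0,0,0,0.06,1],[0,0,0,0,0,0.06,1],[0,0,0,0,0,0.06,1]]]'

```text
time_s: 5.13
eef_pos: [0.4743, -0.1594, 0.0493]
tool_rot: [127.2, 89.1, 12.1]
contact_force: [3.6, 6.8, -6.1]
gripper_width: -0.0002
```

```bash
python3 -c "
from h import *
arc()"
```

```text
t 5.1333 p [ 0.4743 -0.1594  0.0493] F [ 3.6  6.8 -6.1] w -0.0002 q [ 34.  18. -22. 110.   8.  52. -16.]
R [[0.016, 0.905, -0.425], [0.003, -0.425, -0.905], [-1.0, 0.013, -0.01]] z yaw -115.12963774431891
shift units [ -0.07 -12.43   1.43]
tilt fix (tool rotvec units) [ 0.   -0.1  -0.13]
rel pivot in tool y,z mm [-66.1 -21.6] lever-from-open deg 90.87036225568107
```

Request:
play_rows --moves '[[[0,0,0,0.05,0,0.1,1],[0,0,0,0,0,0.12,1],[0,0,0,0,0,0.12,1],[0,0,0,0,0,0.12,1],[0,0,0,0,0,0.12,1]]]'

```text
time_s: 5.55
eef_pos: [0.4745, -0.1593, 0.0512]
tool_rot: [148.0, 87.7, 34.1]
contact_force: [9.5, 12.9, -10.0]
gripper_width: 0.0001
```

```bash
python3 -c "
from h import *
arc()"
```

```text
t 5.55 p [ 0.4745 -0.1593  0.0512] F [  9.5  12.9 -10. ] w 0.0001 q [ 35.  17. -22. 111.   6.  52. -13.]
R [[0.033, 0.914, -0.404], [0.022, -0.404, -0.914], [-0.999, 0.021, -0.033]] z yaw -113.8158165995959
shift units [ -0.14 -12.46   1.15]
tilt fix (tool rotvec units) [ 0.   -0.32 -0.2 ]
rel pivot in tool y,z mm [-65.5 -23.2] lever-from-open deg 92.1841834004041
```

Pose is stuck and the force is up to 16 N, so the lever is at the stop. Back off, lift clear and look.

Request:
play_rows --moves '[[[0,0,0,0,0,-0.2,1],[0,0,0,0,0,-0.3,1],[0,0,0,-0.3,0,0,1],[0,0,0,-0.8,0,0,1],[0,0,0,-0.8,0,0,1]]]'

```text
time_s: 5.97
eef_pos: [0.4779, -0.1382, 0.128]
tool_rot: [156.5, 87.9, 42.9]
contact_force: [0.3, -0.9, 1.2]
gripper_width: -0.0002
```

Request:
play_rows --moves '[[[0,0,0,-0.8,0,-0.6,1],[0,0,0,-0.5,0,-0.9,1],[0,0,0,0,0,-0.9,1],[0,0,0,0,0,-0.9,1],[0,0,0,0,0,-0.9,1]]]'

```text
time_s: 6.38
eef_pos: [0.5482, 0.008, 0.2024]
tool_rot: [129.1, 87.3, 14.4]
contact_force: [0.5, -0.6, 1.0]
gripper_width: 0.0001
```

```bash
python3 - <<'E'
from h import *
arc()
s=eyes.snapshot("top");t=eyes.snapshot("side")
a=cv2.resize(s["pixels"][130:240,180:440],None,fx=3,fy=3,interpolation=cv2.INTER_CUBIC)
b=cv2.resize(t["pixels"][100:200,230:400],(780,260*780//442),interpolation=cv2.INTER_CUBIC)[:260]
cv2.imwrite("pics/end.png",np.vstack([a,b]))
V,U=np.mgrid[140:230,320:420];u=U.ravel();v=V.ravel();w=world(s,u,v)
g=s["pixels"][v,u].max(1);hsv=cv2.cvtColor(s["pixels"],cv2.COLOR_BGR2HSV)[v,u];z=w[:,2]
gr=(z>.06)&(z<.075)&(g<60)&(np.hypot(*(w[:,:2]-PIV).T)<.12)
if gr.sum()>20:
    f=cv2.fitLine(w[gr][:,:2].astype(np.float32),cv2.DIST_L2,0,.01,.01).ravel();print("grip",gr.sum(),f,np.degrees(np.arctan2(f[1],f[0])))
R=(z>.046)&(z<.055)&(hsv[:,1]>70);print("reel",cv2.minEnclosingCircle(w[R][:,:2].astype(np.float32)),np.median(z[R]))
E
```

```text
t 6.3833 p [0.5482 0.008  0.2024] F [ 0.5 -0.6  1. ] w 0.0001 q [ 21.  14. -30.  95.   7.  71. -34.]
R [[0.045, 0.908, -0.417], [0.012, -0.418, -0.908], [-0.999, 0.036, -0.029]] z yaw -114.66097955406359
shift units [  3.31 -12.5    6.01]
tilt fix (tool rotvec units) [ 0.   -0.28 -0.34]
rel pivot in tool y,z mm [ -68.8 -204.9] lever-from-open deg 91.3390204459364
grip 151 [ 0.884523   -0.4664966   0.46745598 -0.17582376] -27.807121
reel ((0.5898157954216003, -0.23865322768688202), 0.04513634741306305) 0.05229632255757052
```

View pics/end.png

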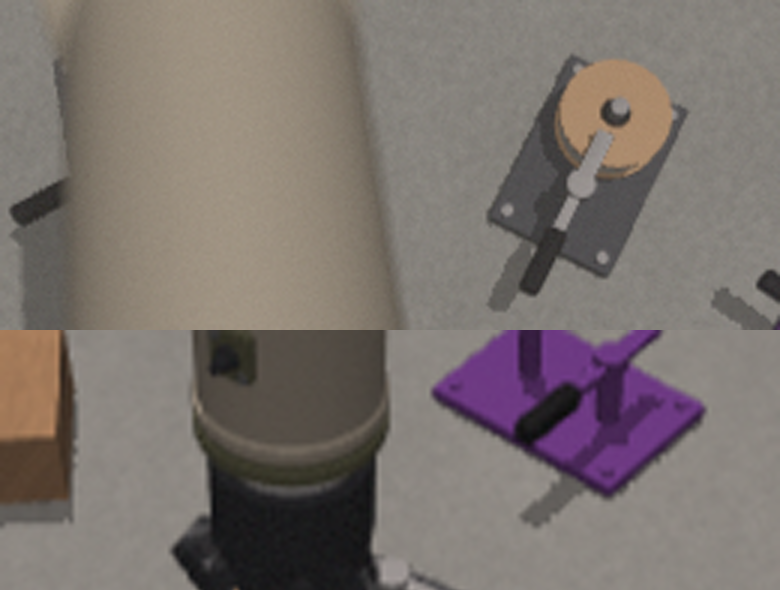

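```bash
python3 -c "
from h import *
print(ticket.hand_in())"
```

```text
the job is handed in; nothing more can be done
None
```

The reel's lever is swung anticlockwise to its end stop, and the job is handed in at about 6.5 s. I pushed the grip round with the closed fingers, then backed off and lifted clear.

- **At the stop:** the last push met about 16 N sideways, with the tool no longer moving.
- **Lever angle:** the final top view shows the tongue over the reel. The handle points to 152.2°. The stand's plate axis puts the locked position at about 153.2° and the pivot-to-reel line at about 154°. I put the 1–2° difference down to measuring error, since the lever was hard against its stop.
- **Reel:** it moved less than 1 mm and its top is still 52 mm above the counter, so it is seated on its spindle.
- **Empty stand:** its lever was never touched, but the arm hid most of it in the last picture, so I did not measure it again.
- **Look-alikes:** I did not touch the purple or red ones, nor measure them again. The purple one was partly in view at the end.

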